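Set a telescoping screen prop level with its twin

TASK

A print screen is to rest level on the two telescoping props. Turn the head of the orange prop anticlockwise (seen from above) as far as it goes to unlock it, draw it up until its top is level with the top of the blue prop, then turn it back clockwise to the stop to lock it at that height and let go. The blue prop is already set: leave it as it is.

Things in the scene. Friction and masses are not known exactly. Their poses are not given: they have to be found in the camera images.
- orange_head (a point): centre of the orange T-head, an upright-sided bar 70 mm long along this point's y axis, 16 mm thick along x, 24 mm high, a black rubber pad on top at each end; its underside is 12 mm below this point, the pads' tops 15 mm above; z up. It tops a telescoping post fixed to the table, on the post's axis, 147 mm above the table when pushed in, 232 mm drawn out. Grasp from above across the 16 mm.
- orange_twist (a joint): twist of the orange head and inner tube about the upright axis, rad: 0 = locked stop, grows anticlockwise seen from above to 1.2 = unlocked stop. Below about 0.7 a lug in the tube blocks the slide but for about 8 mm of play (do not force it); above, it slides up and down against about 4 N and stays where it is left, in height and twist. It locks again at any height; turning takes about 0.1 N m.
- blue_head (a point): the same point on the twin prop with blue collar and head, drawn out further and locked tight: the height to match. They stand 0.19 m or more apart, either on the left. Each: dark foot 90 mm across, fixed dark tube 28 mm thick, coloured collar 36 mm thick with its top 120 mm above the table, and an 18 mm ringed aluminium inner tube that carries the T-head.
- blue_twist (a joint): twist of the blue head, rad, as for the orange one; it is at 0, locked tight, and stays so.
There are look-alikes about, which are no part of the job. What is shaped like the part that bears orange_head but green is not meant.

How it is judged:
By the outcome, as a careful person would: the job done as asked, in the order asked, and still so for the second after the job is handed in, with the robot touching nothing.
It also fails if it takes over 38 s, if anything falls off the work surface, if the arm or the gripper's body presses on something with over 40 N, if the wrist force passes 120 N, or if a joint passes its speed limit or range.

ROBOT

A 7-joint arm with a two-finger parallel gripper is mounted at the origin on a cart in front of the work surface, level with it; the furniture and walls round the work are solid. World frame = base frame: x ahead of the robot, y to its left, z up, the work surface at z = 0. Lengths are in mm, angles in rad, forces in N, time in s.
With the tool pointing down it reaches from about 400 to 875 mm from the base axis. Payload 4.4 kg.
Tool frame: the origin (TCP) lies on the centre line of the jaws, within the pads' length; the fingertips stand 25 mm ahead of it and the grasp point (between the pads) lies 6 mm ahead of it (ctrl.finger_overhang is the distance from the TCP to the fingertips, in mm); z points along the fingers, y is the line along which they close (so a half turn about z gives the same grasp; the last joint's range is limited). The gripper opens to 85 mm and grips with 20 to 120 N. Pads are 22 mm wide; open, the fingers measure 114 mm over their backs; the gripper's body (76 mm by 85 mm) begins 54 mm behind the grasp point. The pads swing forward as they close: fully open they stand 13 mm farther back than shut.
Start: joints at [-1.206, 0.628, 0.038, 1.517, -0.027, 0.996, -0.02], TCP at [271.418, 590.635, 256.313] pointing down, gripper open.
Joint ranges: [-3.06, 3.06], [-0.37, 2.12], [-1.25, 1.32], [0.18, 2.47], [-1.1, 4.24], [0.23, 1.98], [-2.94, 2.94]. Speed limits (rad/s): [2.57, 2.57, 3.14, 3.14, 3.14, 3.14, 3.14].

INTERFACE

Orientations are given as [roll, pitch, yaw] about the fixed x, y, z axes, in that order (R = Rz(yaw) Ry(pitch) Rx(roll)).
In Python, from cell import ctrl gives the robot as it stands. The module is installed in compiled form; this text tells all that it offers.
- The arm moves only by the tool play_rows, never from a script. Its argument "targets" is a list of rows, each a list of 5 numbers: the closure, from 0 (fully open) to 1 (shut), then the shift along the tool's x, y, z in cm, then the turn about the tool's z in degrees. In form: [[gripper, dx, dy, dz, spin], ...]. A call has 1 to 10 rows; each row is the pose to reach, as a shift and turn from the pose commanded when the call began, along the tool's axes at that moment; what a row does not reach only later rows make up. A row lasts 1/10 s, in which the tool goes at most 50 mm and 8.59 degrees, less where a joint would pass 70% of its speed; a pose out of reach is approached as far as the arm can. A call with a gripper value outside its range is refused whole. The fingers move at their own pace and stop on an object; the grip force is fixed at half the most. Time passes only in rows, so rows that repeat a pose let the fingers close. It gives the time, the measured TCP pose, the force, the opening and the grip force at its end, in the units of the state.
- ctrl.read_state(): the state, without advancing time (a new reading comes with each control period).
- ctrl.get_image(name): name is "scene" or "top"; returns (picture, depth): 384x512x3 uint8, red, green, blue; 384x512 float32, mm along the optical axis (not along the pixel's ray), 0 where there is no reading.
- ctrl.calibration(name): a dict with "vfov" (degrees; the focal length in pixels is half the picture's height over the tangent of half this angle, whatever the lens; pixels are square), "cx", "cy" (the principal point, pixels), "k1" (the pictures are not rectified: a ray, as slopes to the right and down, at radius r is drawn at 1 + k1 r^2 times it, then the intrinsics apply), "extrinsics" (4x4, takes a point from camera to world coordinates). Camera axes: x right, y down, z forward; pixel columns grow to the right and rows downward; lengths in mm; the calibration is good to about 2 mm. A picture is of the moment at which its call begins. calibration takes no time and is no camera call.
- ctrl.finish_job(): hands the job in; it is judged then, once.
Trained networks look in the newest picture that a camera, given by its name, has taken for a name from the list of things; names that differ only in an ending like _2 or _b are one class to them, and where a whole thing is asked for, a point or a joint stands for the part that bears it (a point fixed in the world has none). Each returns a list of dicts, best first, with "confidence" (0 to 1); they miss things now and then, are a little off and sometimes report something else, mostly with a low value. They report only what shows in the picture. A call takes as long as a camera call. They do not tell look-alikes from the thing itself.
- ctrl.search_frame(camera, name): "bbox" ([left, top, right, bottom] in pixels, round what is visible of it).
- ctrl.trace(camera, name): "pixels" (384x512 bool, what is visible of it) and "bbox" ([left, top, right, bottom] in pixels, round what is visible of it).
The state is a dict: "clock": time; "qpos": joint angles; "qd": joint speeds; "tau": joint torques, N m; "eef_pos": TCP position; "tool_rot": TCP orientation; "force": force on the tool from outside, world axes, zero at the start; "torque": the same for the moment, N m; "width": finger opening in mm; "gripper_force": force on a finger pad.
Only numpy, scipy, OpenCV 4.12 (cv2) and the standard library are available. Lean on these libraries where they do the work, as an engineer would, in place of code of your own. Each camera call takes 0.05 s, during which the arm holds its last target. There are 200 camera calls.

## Working session

There is one attempt and no reset: what is moved stays moved. The work goes in short steps, Python scripts to look and compute and a tool call to move; the robot and the scene stay as the last step left them, time stands still between calls to the robot, and variables do not carry over. Pictures are saved under pics/ and viewed, at most 10 in all, crops included, and the job is handed in when it is done.

Besides the shell and the picture viewer there is one more tool, called after "Call:" by a JSON object that holds its "op" and its "data". play_rows: Moves the arm, as the interface text tells. Its arguments: {"type":"object","properties":{"targets":{"type":"array"}},"required":["targets"]}

```bash
mkdir -p pics; cat > h.py <<'E'
import numpy as np, cv2
from cell import ctrl
def cloud(cam, depth):
    c=ctrl.calibration(cam); h,w=depth.shape
    f=h/2/np.tan(np.radians(c["vfov"])/2)
    v,u=np.mgrid[0:h,0:w].astype(float)
    K=np.array([[f,0,c["cx"]],[0,f,c["cy"]],[0,0,1]])
    p=cv2.undistortPoints(np.stack([u,v],-1).reshape(-1,1,2),K,np.array([c["k1"],0,0,0,0.])).reshape(h,w,2)
    P=np.concatenate([p*depth[...,None],depth[...,None]],-1)
    E=np.array(c["extrinsics"]); return P@E[:3,:3].T+E[:3,3]
E
python3 - <<'E'
from h import *
ims=[]
for cam in("scene","top"):
    im,d=ctrl.get_image(cam); np.savez(f"{cam}.npz",im=im,d=d); ims.append(im)
    X=cloud(cam,d)
    for n in("orange_head","blue_head"):
        for r in ctrl.trace(cam,n)[:4]:
            m=r["pixels"]&(d>0); P=X[m]
            print(cam,n,round(r["confidence"],2),np.round(r["bbox"]),P.shape[0],np.median(P,0).round() if len(P) else"",np.median(im[m],0))
    cv2.imwrite(f"pics/{cam}0.png",im[...,::-1])
s=ctrl.read_state(); print(s)
E
```

```text
scene orange_head 0.82 [249. 207. 274. 231.] 322 [472. -84. 158.] [89. 44. 23.]
scene orange_head 0.6 [341. 229. 374. 257.] 423 [ 597. -260.  154.] [82. 36. 16.]
scene blue_head 0.72 [190. 142. 203. 174.] 228 [474. 194. 183.] [34. 46. 59.]
top orange_head 0.81 [277. 221. 315. 232.] 340 [477. -77. 159.] [119.5  65.   34. ]
top orange_head 0.68 [366. 155. 402. 172.] 367 [ 599. -252.  157.] [79. 52. 26.]
top blue_head 0.65 [124. 212. 160. 230.] 322 [477. 201. 193.] [29.  48.5 87. ]
{'clock': 0.3, 'qpos': array([-1.20580835,  0.62874738,  0.03849186,  1.51768698, -0.02706315,
        0.99632506, -0.01997093]), 'qd': array([-0.00069946,  0.00012154, -0.00122008, -0.00353056,  0.00062397,
        0.00172509, -0.00089539]), 'tau': array([-3.41934638e-04, -5.62721336e+01,  1.22376189e+00, -1.93375093e+01,
        1.08300083e-02,  6.49966518e-03, -2.92631728e-05]), 'eef_pos': array([271.32297131, 590.47064975, 255.99599995]), 'tool_rot': array([-3.14094306e+00, -6.10157115e-05,  2.71077446e+00]), 'force': array([0.75324452, 0.06034384, 0.72782378]), 'torque': array([-0.02401723, -0.00897562, -0.00612686]), 'gripper_force': 0.0, 'width': 85.30417224001165}
```

View pics/scene0.png

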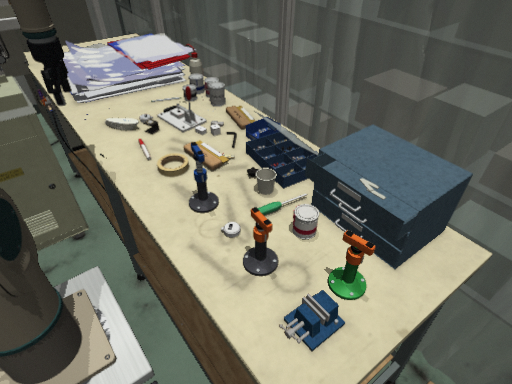

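View pics/top0.png

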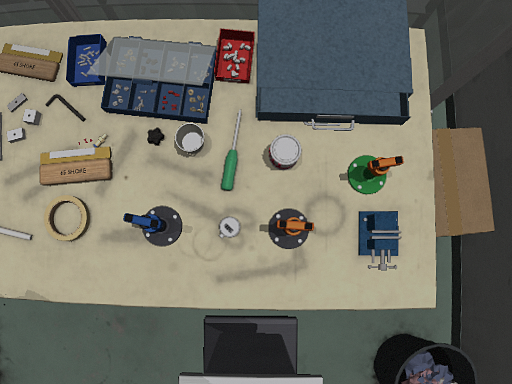

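The orange prop with the dark foot (top image about (293,226)) is the target. The one on the green foot at (385,165) is the look-alike. Blue is at (145,222).

```bash
cat > m.py <<'E'
from h import *
def measure(cam,im,d,c,rad=60,zmin=125):
    X=cloud(cam,d); 
    m=(d>0)&(np.hypot(X[...,0]-c[0],X[...,1]-c[1])<rad)&(X[...,2]>zmin)&(X[...,2]<330)
    m=cv2.erode(m.astype(np.uint8),np.ones((1,1)))>0
    P=X[m]; z=P[:,2]; zt=np.percentile(z,97)
    T=P[z>zt-9]; I=im[m][z>zt-9].astype(int)
    rc=cv2.minAreaRect(T[:,:2].astype(np.float32))
    e=np.linalg.eigh(np.cov(T[:,:2].T))[1][:,1]
    print(cam,"n",len(T),"zpct",np.percentile(z,[50,80,90,95,99]).round(1),"rect",np.round(rc[0],1),np.round(rc[1],1),"axis deg",np.degrees(np.arctan2(e[1],e[0])).round(1))
    dark=I.max(1)-I.min(1)<25
    print("  dark z",np.percentile(T[dark,2],[25,50,75]).round(1) if dark.any() else "", dark.sum()," coloured z",np.percentile(T[~dark,2],[25,50,75]).round(1), "mean",T.mean(0).round(1))
E
python3 - <<'E'
from m import *
for cam in("scene","top"):
    a=np.load(cam+".npz")
    for n,c in(("orange",(477,-77)),("blue",(477,201))):
        print(n); measure(cam,a["im"],a["d"],c)
    X=cloud(cam,a["d"])
    t=(np.abs(X[...,2])<15)&(a["d"]>0)&(np.abs(X[...,0]-477)<90)&(abs(X[...,1]-60)<80); print("table z",np.median(X[...,2][t]).round(2))
im=np.load("top.npz")["im"]; s=np.load("scene.npz")["im"]
A=[cv2.resize(im[195:255,110:190],(400,300),interpolation=0),cv2.resize(im[195:255,255:335],(400,300),interpolation=0),
cv2.resize(s[135:195,165:245],(400,300),interpolation=0),cv2.resize(s[200:260,225:305],(400,300),interpolation=0)]
cv2.imwrite("pics/c.png",np.vstack([np.hstack(A[:2]),np.hstack(A[2:])])[...,::-1])
E
```

```text
orange
scene n 171 zpct [158.7 162.5 164.4 165.  166. ] rect [477.3 -80.4] [69.1 15.4] axis deg 86.0
  dark z [164.2 164.7 165.7] 37  coloured z [160.1 161.1 162.1] mean [476.1 -82.7 161.9]
blue
scene n 100 zpct [184.8 195.3 197.  198.2 198.6] rect [478.5 197.3] [68.9 15.3] axis deg 79.0
  dark z [196.6 197.9 198.4] 28  coloured z [193.  194.4 195.6] mean [476.9 195.8 195. ]
table z 0.88
orange
top n 304 zpct [159.2 161.7 162.4 163.1 164.3] rect [478.1 -76.7] [69.9 16.2] axis deg 85.9
  dark z [161.  161.9 162.7] 80  coloured z [157.9 159.1 160.3] mean [477.7 -76.8 159.8]
blue
top n 330 zpct [192.1 194.7 195.8 196.8 197.9] rect [478.  202.1] [70.  16.3] axis deg 79.5
  dark z [193.7 195.1 196.1] 114  coloured z [190.8 192.  193.2] mean [477.8 201.4 192.9]
table z -1.86
```

View pics/c.png

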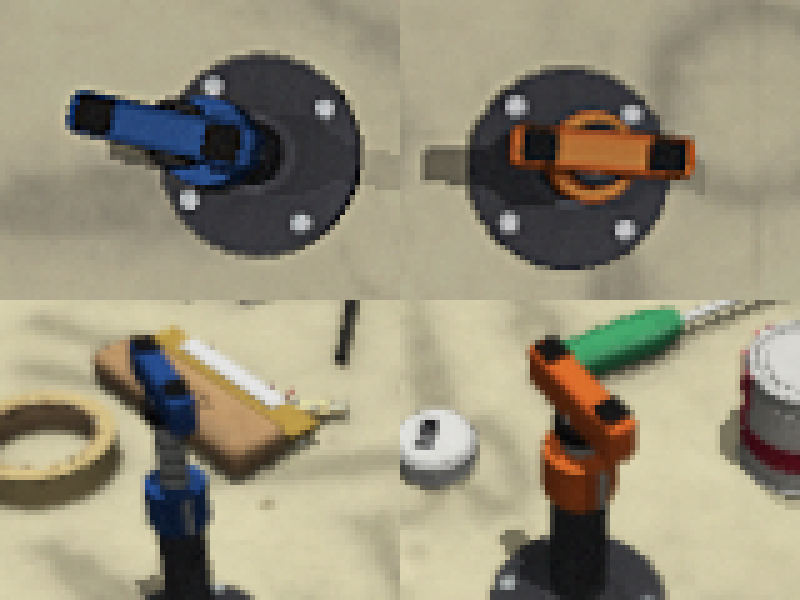

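Both cameras put blue 33.2 mm above orange, and place the orange head at about (477.7, −78.5) with its bar axis at 86°. Next I approach it.

Call:
{"op": "play_rows", "data": {"targets": [[0,-3,-3.4,0,7],[0,-6,-6.8,0,14],[0,-9,-10.2,0,21],[0,-12,-13.6,0,28],[0,-15,-17,0,35],[0,-18,-20.4,0,42],[0,-21,-23.8,0,49],[0,-24,-27.2,0,56],[0,-27,-30.6,0,63],[0,-30,-33.8,0,69.3]]}}

```text
clock: 1.3
eef_pos: [403.0, 156.5, 256.6]
tool_rot: [3.141, -0.001, 1.497]
force: [1.3, 0.3, -0.6]
width: 84.8
gripper_force: 0.0
```

Call:
{"op": "play_rows", "data": {"targets": [[0,-4,1.6,0,0],[0,-8,3.2,0,0],[0,-12,4.8,0,0],[0,-16,6.4,0,0],[0,-20,8,0,0],[0,-23.1,9.1,0,0],[0,-23.1,9.1,0,0],[0,-23.1,9.1,0,0]]}}

```text
clock: 2.1
eef_pos: [477.5, -79.0, 256.2]
tool_rot: [-3.141, -0.0, 1.499]
force: [-0.7, 0.1, -0.8]
width: 85.4
gripper_force: 0.0
```

```bash
python3 - <<'E'
from m import *
s=ctrl.read_state();print(s["eef_pos"],s["tool_rot"],s["qpos"])
im,d=ctrl.get_image("scene");measure("scene",im,d,(477,-79),zmin=125)
i2,d2=ctrl.get_image("top")
A=[cv2.resize(im[150:270,200:320],(400,400)),cv2.resize(i2[160:280,230:350],(400,400))]
cv2.imwrite("pics/c2.png",np.hstack(A)[...,::-1])
E
```

```text
[477.45186027 -79.01244679 256.23670706] [-3.14128433e+00 -2.97221175e-04  1.49934118e+00] [-0.19963724  0.42120098  0.42778576  1.97572874 -0.24056666  0.79374406
  0.29361424]
scene n 148 zpct [284.  313.7 321.4 325.7 329.4] rect [477.3 -85.2] [ 33.2 116. ] axis deg 176.6Traceback (most recent call last):
  File "<stdin>", line 3, in <module>
  File "m.py", line 12, in measure
    print("  dark z",np.percentile(T[dark,2],[25,50,75]).round(1) if dark.any() else "", dark.sum()," coloured z",np.percentile(T[~dark,2],[25,50,75]).round(1), "mean",T.mean(0).round(1))
                                                                                                                  ~~~~~~~~~~~~~^^^^^^^^^^^^^^^^^^^^^^^
    return _quantile_unchecked(
        a, q, axis, out, overwrite_input, method, keepdims, weights)
    return _ureduce(a,
                    func=_quantile_ureduce_func,
    ...<5 lines>...
                    overwrite_input=overwrite_input,
                    method=method)
    r = func(a, **kwargs)
    result = _quantile(arr,
                       quantiles=q,
    ...<2 lines>...
                       out=out,
                       weights=wgt)
    slices_having_nans = np.isnan(arr[-1, ...])
                                  ~~~^^^^^^^^^
IndexError: index -1 is out of bounds for axis 0 with size 0
```

Call:
{"op": "play_rows", "data": {"targets": [[0,0,0,3,0],[0,0,0,6,0],[0,0,0,8.5,0],[0,0,0,10.2,0],[0,0,0,10.2,0],[0,0,0,10.2,0]]}}

```text
clock: 2.75
eef_pos: [477.6, -77.4, 154.5]
tool_rot: [-3.141, -0.001, 1.503]
force: [-0.2, -0.3, 0.8]
width: 85.2
gripper_force: 0.0
```

Call:
{"op": "play_rows", "data": {"targets": [[0.5,0,0,0,0],[1,0,0,0,0],[1,0,0,0,0],[1,0,0,0,0],[1,0,0,0,0],[1,0,0,0,0],[1,0,0,0,0],[1,0,0,0,0],[1,0,0,0,0],[1,0,0,0,0]]}}

```text
clock: 3.75
eef_pos: [478.2, -78.6, 154.4]
tool_rot: [3.14, 0.0, 1.501]
force: [2.8, 0.6, 2.0]
width: 22.8
gripper_force: 58.7
```

```bash
python3 - <<'E'
from m import *
s=ctrl.read_state();print(s["eef_pos"],s["tool_rot"],s["width"],s["gripper_force"],s["force"],s["torque"])
im,d=ctrl.get_image("scene")
i2,d2=ctrl.get_image("top")
A=[cv2.resize(im[170:250,220:300],(400,400)),cv2.resize(i2[180:260,250:330],(400,400))]
cv2.imwrite("pics/c2.png",np.hstack(A)[...,::-1])
E
```

```text
[478.16984294 -78.58846633 154.42537431] [3.14043134e+00 9.67170799e-05 1.50126130e+00] 22.762121848175557 58.69291615520808 [2.79601483 0.61442087 2.01313269] [ 0.15148172 -0.62053645  0.01591064]
```

View pics/c2.png

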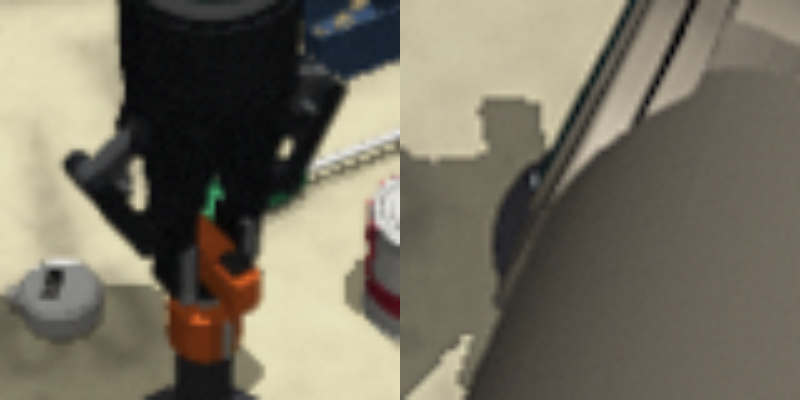

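The picture shows the bar between the fingers, but the width reads 22.8 mm instead of 16, so the tips probably catch the 18 mm tube below the head. I'll regrip 7 mm higher.

Call:
{"op": "play_rows", "data": {"targets": [[0.5,0,0,0,0],[0.5,0,0,0,0],[0.5,0,0,0,0],[0.5,0,0,-0.7,0],[0.5,0,0,-0.7,0],[1,0,0,-0.7,0],[1,0,0,-0.7,0],[1,0,0,-0.7,0],[1,0,0,-0.7,0],[1,0,0,-0.7,0]]}}

```text
clock: 4.85
eef_pos: [478.2, -78.6, 162.1]
tool_rot: [3.14, -0.0, 1.502]
force: [-0.5, 0.0, 8.2]
width: 14.8
gripper_force: 82.8
```

Call:
{"op": "play_rows", "data": {"targets": [[1,0,0,0,0],[1,0,0,0,-7],[1,0,0,0,-14],[1,0,0,0,-21],[1,0,0,0,-28],[1,0,0,0,-35],[1,0,0,0,-42],[1,0,0,0,-49],[1,0,0,0,-56],[1,0,0,0,-60]]}}

```text
clock: 5.85
eef_pos: [478.6, -78.5, 162.1]
tool_rot: [3.14, 0.002, 2.552]
force: [0.4, 0.3, 6.8]
width: 15.2
gripper_force: 82.5
```

```bash
python3 -c "
from h import *
s=ctrl.read_state()
for k in('eef_pos','tool_rot','force','torque','qpos','width','gripper_force'):print(k,s[k])"
```

```text
eef_pos [478.58585661 -78.45686928 162.11380653]
tool_rot [3.14011749e+00 1.80260821e-03 2.55232705e+00]
force [0.39487785 0.26863988 6.84236851]
torque [ 0.13756868  0.02580052 -0.05341543]
qpos [ 0.08160806  0.54170051  0.03351286  2.06430194 -0.03489917  0.53382512
  1.12186467]
width 15.233122130910063
gripper_force 82.46936578711029
```

Call:
{"op": "play_rows", "data": {"targets": [[1,0,0,0,-3],[1,0,0,0,-6],[1,0,0,0,-8],[1,0,0,0,-10],[1,0,0,0,-11],[1,0,0,0,-11]]}}

```text
clock: 6.45
eef_pos: [478.6, -78.4, 162.1]
tool_rot: [3.14, 0.002, 2.735]
force: [0.0, 1.7, 7.1]
width: 14.8
gripper_force: 84.3
```

```bash
python3 -c "
from h import *
s=ctrl.read_state()
for k in('eef_pos','tool_rot','force','torque','width','gripper_force'):print(k,s[k])"
```

```text
eef_pos [478.59555274 -78.4042961  162.13863119]
tool_rot [3.13958054e+00 1.86056032e-03 2.73537103e+00]
force [0.01429952 1.70538361 7.12281405]
torque [ 0.34444192 -0.0096192  -1.22818311]
width 14.750631454863273
gripper_force 84.30093726783525
```

Wrist moment reached −1.2 N m at a turn of 1.233 rad, so it is at the unlocked stop. I'll ease back a little and draw up 33 mm.

Call:
{"op": "play_rows", "data": {"targets": [[1,0,0,0,1.5],[1,0,0,-0.5,1.5],[1,0,0,-1,1.5],[1,0,0,-1.5,1.5],[1,0,0,-2,1.5],[1,0,0,-2.5,1.5],[1,0,0,-3,1.5],[1,0,0,-3.3,1.5],[1,0,0,-3.3,1.5],[1,0,0,-3.3,1.5]]}}

```text
clock: 7.45
eef_pos: [478.5, -78.4, 195.1]
tool_rot: [3.141, 0.002, 2.714]
force: [3.6, 0.9, 1.6]
width: 14.7
gripper_force: 81.2
```

```bash
python3 - <<'E'
from m import *
s=ctrl.read_state()
for k in('eef_pos','tool_rot','force','torque','width','gripper_force'):print(k,s[k])
im,d=ctrl.get_image("scene"); np.savez("s2.npz",im=im,d=d)
X=cloud("scene",d); hsv=cv2.cvtColor(im,cv2.COLOR_RGB2HSV)
m=(d>0)&(np.hypot(X[...,0]-478,X[...,1]+79)<50)&(X[...,2]>130)&(hsv[...,0]<20)&(hsv[...,1]>120)
print(m.sum(),np.percentile(X[m][:,2],[1,50,90,95,99]).round(1),X[m].mean(0))
cv2.imwrite("pics/c3.png",cv2.resize(im[150:250,190:310],(720,600),interpolation=0)[...,::-1])
E
```

```text
eef_pos [478.54578717 -78.38923997 195.07267449]
tool_rot [3.14054579e+00 2.05875664e-03 2.71429934e+00]
force [3.58292889 0.87898469 1.63162114]
torque [ 0.32006196 -0.74370558 -0.42083598]
width 14.694056731255463
gripper_force 81.15562920545926
187 [171.  185.7 194.  195.2 224. ] [470.53759476 -83.33694391 186.27140527]
```

View pics/c3.png

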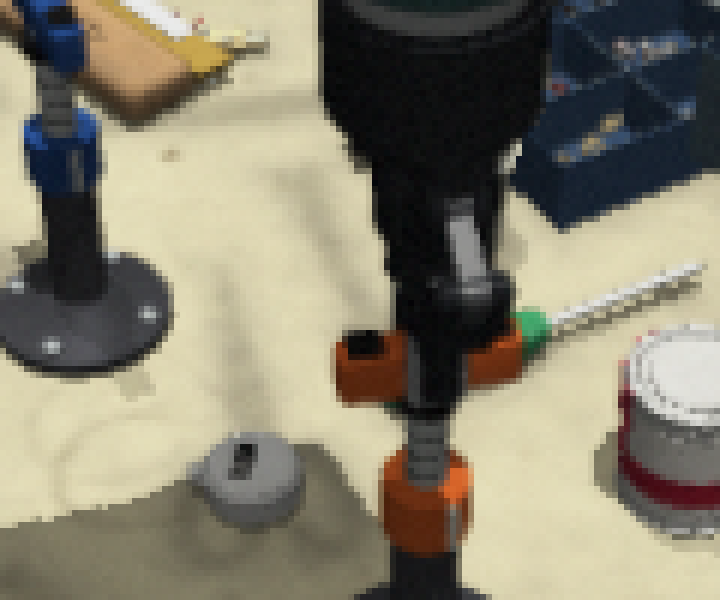

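The head is turned and drawn up, with the tube exposed. One pad shows at about pixel (251,207), so I'll compare that pad and the bar's top with blue.

```bash
python3 - <<'E'
from m import *
a=np.load("s2.npz");im,d=a["im"],a["d"];X=cloud("scene",d)
np.set_printoptions(linewidth=200,suppress=True)
print(X[203:214,246:259,2].round(0)); print(im[203:214,246:259].max(2))
b=np.load("scene.npz");im,d=b["im"],b["d"]
X=cloud("scene",d)
print("blue0",X[140:160,189:201,2].round(0)); print(im[140:160,189:201].max(2))
E
```

```text
[[  1.  -1.   2.   1.   2.  -0.   1.  -0.   1.  -1. 197. 217. 219.]
 [  3.   1.   1.   3.   0.  -1.  -1.   3.   2.   2. 194. 214. 217.]
 [  1.   1. 195. 195. 195. 198. 196. 195.  -2. 192. 192. 192. 213.]
 [  2. 194. 196. 195. 196. 195. 194. 194. 193. 192. 192. 191. 210.]
 [192. 192. 197. 196. 195. 197. 195. 197. 193. 194. 192. 192. 204.]
 [192. 193. 194. 196. 196. 195. 195. 195. 194. 191. 193. 193. 201.]
 [190. 192. 194. 195. 195. 193. 191. 192. 191. 191. 193. 191. 198.]
 [188. 191. 193. 192. 191. 190. 191. 191. 189. 189. 188. 190. 195.]
 [189. 189. 190. 190. 190. 190. 189. 188. 708. 186. 186. 186. 190.]
 [185. 188. 188. 186. 186. 186. 187. 184. 186. 185. 184. 183. 188.]
 [182. 183. 183. 185. 184. 183. 182. 181. 181. 181. 180. 183. 186.]]
[[204 198 189 184 182 182 182 180 169  99  13  12  12]
 [200 179 169 165 165 166 167 174 160  97  27  19   7]
 [192 122  74  46  41   7  33  91 119  93  73  49  19]
 [176  65  13  11   7   8  11  41 100 104  96  70  40]
 [128  73  12  12  13  10  13  32  80 105 100  70  52]
 [129 120  10  12   7   9  19  34  72 110 103  76  53]
 [119 120  39  39  44
[... 1842 characters left out ...]
 96 127 141 143 141 135 131 180 173]
 [188 158  54  64 106 134 139 143 140 130 154 193]
 [188 163  72  44  78 124 140 143 143 138 122 181]
 [174 165 101  39  59  96 132 145 143 144 137 119]
 [144 163 150  45  40  68 112 138 141 130 128 107]
 [ 85 125 139  92  46  46  81 120 113  63  38  24]
 [ 60  81 118 132  79  40  57  78  59  22  23  22]
 [ 52  57  70 100  97  36  41  57  65  26  22  26]
 [ 58  51  53  63  61  37  46  45  60  66  63  69]
 [106  63  55  52  38  29  51  40  58  96 123 126]
 [179 119  94  58  35  23  29  37  42  60  87  85]
 [203 195 165 105  37  16  16  26  39  45  58  62]
 [204 205 207 185  95  15   6  14  29  40  53  58]
 [206 209 208 209 183  91  18  10  19  39  49  52]]
```

Orange is about 2.3 mm low: the pad reads 195.5 against 198, and the bar top 192.3 against 195. I'll raise it by that and re-check.

Call:
{"op": "play_rows", "data": {"targets": [[1,0,0,-0.12,0],[1,0,0,-0.23,0],[1,0,0,-0.23,0],[1,0,0,-0.23,0]]}}

```text
clock: 7.9
eef_pos: [478.6, -78.4, 196.6]
tool_rot: [3.141, 0.002, 2.714]
force: [6.5, 1.2, -3.1]
width: 14.7
gripper_force: 80.2
```

```bash
python3 - <<'E'
from m import *
s=ctrl.read_state()
for k in('eef_pos','tool_rot','force','torque'):print(k,s[k])
im,d=ctrl.get_image("scene");X=cloud("scene",d);Z=X[...,2]
np.set_printoptions(linewidth=200,suppress=True)
print(Z[202:212,246:259].round(0)); print(im[202:212,246:259].max(2))
for n,c in(("blue",(478,199)),):measure("scene",im,d,c)
E
```

```text
eef_pos [478.5500044  -78.39964544 196.58018071]
tool_rot [3.14071971e+00 1.69808645e-03 2.71445593e+00]
force [ 6.51970604  1.20070723 -3.14006727]
torque [ 0.29993005 -1.22792329 -0.39898287]
[[  1.  -0.  -1.  -0.   2.   2.  -1.   2.   1.   1. 198. 219. 222.]
 [ -0.   2.   2.   3.   1.   2.   1.  -1.   2.   1. 196. 220. 219.]
 [708.   0.   0.  -1.  -0.   1. 197.   1.   2.   2. 192. 193. 217.]
 [  2.   1. 197. 198. 198. 196. 197. 197. 193. 196. 193. 195. 214.]
 [193. 196. 197. 196. 198. 197. 197. 196. 194. 194. 195. 193. 207.]
 [194. 193. 196. 198. 196. 196. 197. 708. 192. 193. 195. 193. 203.]
 [192. 195. 195. 197. 195. 198. 195. 197. 193. 193. 194. 193. 201.]
 [193. 193. 194. 195. 194. 193. 195. 192. 192. 192. 193. 191. 197.]
 [190. 193. 192. 193. 191. 191. 191. 190. 189. 189. 190. 189. 194.]
 [189. 190. 192. 190. 191. 189. 191. 189. 189. 189. 188. 188. 192.]]
[[206 201 193 182 181 182 183 184 173 105  11  13  12]
 [204 196 186 175 174 169 169 177 168 100   9  16  16]
 [199 179 155 118 111  79  92 133 159 103  45  33   6]
 [186 118  17  13  10  12  15  51 103 106 101  68  17]
 [138  46  16  15  11   6   7  42  96 105  99  72  43]
 [122  74  13  11  13   9  13  28  70 107 103  76  55]
 [121 121  25  20  25  24  24  46  89 110 105  75  54]
 [101 121  68  56  66  63  69  90 108 105  94  70  60]
 [ 91 121 120 111  98  96  93  92  91  90  84  65  59]
 [ 80  88  89  86  85  87  88  84  87  88  84  77  60]]
scene n 98 zpct [184.3 195.2 196.6 198.  199.2] rect [478.2 197.2] [66.7 15. ] axis deg 78.8
  dark z [196.2 197.4 198.3] 28  coloured z [193.2 194.5 195.8] mean [477.1 196.2 195.1]
```

Within 1 mm, and the remaining lag of about 0.8 mm should relax when turning. Now I lock it.

Call:
{"op": "play_rows", "data": {"targets": [[1,0,0,0,7],[1,0,0,0,14],[1,0,0,0,21],[1,0,0,0,28],[1,0,0,0,35],[1,0,0,0,42],[1,0,0,0,49],[1,0,0,0,56],[1,0,0,0,62],[1,0,0,0,66]]}}

```text
clock: 8.95
eef_pos: [478.1, -78.6, 196.5]
tool_rot: [3.141, 0.001, 1.561]
force: [6.3, 0.5, -2.9]
width: 14.4
gripper_force: 80.4
```

Call:
{"op": "play_rows", "data": {"targets": [[1,0,0,0,2],[1,0,0,0,4],[1,0,0,0,5],[1,0,0,0,5.5],[1,0,0,0,5.5]]}}

```text
clock: 9.45
eef_pos: [478.1, -78.6, 196.6]
tool_rot: [3.141, 0.002, 1.473]
force: [5.6, -0.8, -1.1]
width: 14.5
gripper_force: 83.4
```

```bash
python3 - <<'E'
from m import *
s=ctrl.read_state()
for k in('eef_pos','tool_rot','force','torque','width'):print(k,s[k])
E
```

```text
eef_pos [478.11576564 -78.57271794 196.57302511]
tool_rot [3.14096472e+00 1.51231671e-03 1.47300643e+00]
force [ 5.56079432 -0.79596281 -1.14929287]
torque [-0.06565679 -1.0177677   1.16949682]
width 14.487273753833716
```

Locked stop reached (moment +1.17 N m). Release, retreat and measure.

Call:
{"op": "play_rows", "data": {"targets": [[0.6,0,0,0,0],[0.5,0,0,0,0],[0.3,0,0,0,0],[0,0,0,0,0],[0,0,0,0,0],[0,0,0,0,0],[0,0,0,-3,0],[0,0,0,-6,0],[0,0,0,-9,0],[0,0,0,-11,0]]}}

```text
clock: 10.45
eef_pos: [478.0, -78.8, 308.6]
tool_rot: [3.14, -0.0, 1.466]
force: [0.3, -0.2, -0.3]
width: 85.1
gripper_force: 0.0
```

Call:
{"op": "play_rows", "data": {"targets": [[0,-3,0,0,0],[0,-7,0,0,0],[0,-11,0,0,0],[0,-15,0,0,0],[0,-19,0,0,0],[0,-23,0,0,0],[0,-27,0,0,0],[0,-30,0,0,0],[0,-30,0,0,0]]}}

```text
clock: 11.35
eef_pos: [443.9, -382.0, 306.6]
tool_rot: [-3.141, 0.004, 1.459]
force: [-0.1, -0.5, 0.4]
width: 85.4
gripper_force: 0.0
```

```bash
python3 - <<'E'
from m import *
for cam in("scene","top"):
    im,d=ctrl.get_image(cam)
    for n,c in(("orange",(478,-79)),("blue",(477,200))):
        print(n);measure(cam,im,d,c)
    cv2.imwrite(f"pics/{cam}3.png",im[...,::-1])
E
```

```text
orange
scene n 181 zpct [185.8 194.  196.1 197.2 198.3] rect [477.2 -80.1] [67.7 15.9] axis deg 87.5
  dark z [196.2 197.2 197.7] 39  coloured z [191.8 193.3 194.1] mean [476.  -82.9 193.9]
blue
scene n 97 zpct [184.9 195.4 197.  197.9 198.6] rect [478.5 199.2] [67.1 15.1] axis deg 79.0
  dark z [197.  197.8 198.4] 25  coloured z [193.3 194.9 195.9] mean [477.1 196.  195.2]
orange
top n 333 zpct [191.1 193.8 194.6 195.3 196.5] rect [477.8 -77.3] [69.1 16. ] axis deg 85.8
  dark z [193.3 194.  194.9] 88  coloured z [189.6 190.9 192.5] mean [477.7 -76.4 191.9]
blue
top n 332 zpct [192.2 194.8 195.9 196.8 197.9] rect [478.1 202. ] [69.9 16.2] axis deg 79.3
  dark z [193.7 195.1 196.3] 113  coloured z [190.7 191.9 193.2] mean [477.9 201.6 192.9]
```

View pics/scene3.png

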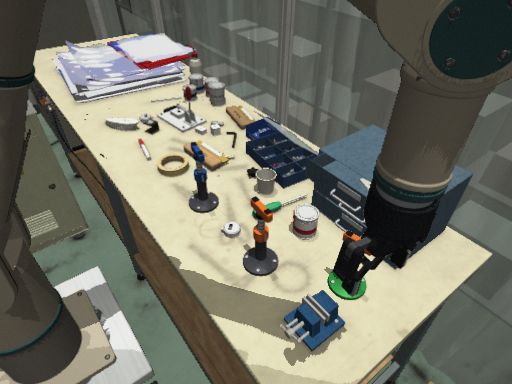

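The head is back at 85.8° (85.9° before), so it is at the locked stop. The tops agree to about 1 mm, the blue prop is unchanged, and the arm is clear.

```bash
python3 -c "
from cell import ctrl
print(ctrl.finish_job())"
```

```text
the job is handed in; nothing more can be done
None
```

I unlocked the orange prop, drew it up and locked it again with its top about 1 mm below the blue prop's (by the cameras); I let go, the blue prop is untouched, and the job is handed in.

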